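# Set the round bench timer

### The job

Start the soak time of the sample jar: set the round timer to 20 minutes. Turn its knob clockwise past the top mark (30 minutes, the last tick), then back to the 20-minute tick (the one before it), and let go of it there. Leave the square timer's setting as it is, and do not push away or tip the sample jar that stands by the round timer.

Things in the scene. Friction and masses are not known exactly. Their poses are not given: they have to be found in the camera images.
- round_timer: White timer with a round case, 96 mm across and 34 mm high, lying dial up, fixed to the desk; origin at the centre of its underside, z up. On its face four black ticks, on the far part (+x): leftmost 0, then clockwise 10, 20 and 30 minutes, 25 degrees apart; no numerals. A black knob stands on it.
- round_timer_knob (a joint): Angle of the round timer's knob, rad: 0 points at the 0-minute tick; grows as it turns clockwise seen from above. Ticks 0, 10, 20, 30 minutes lie at 0, 0.436, 0.873, 1.309; stop at 1.66. It starts between 0 and 0.4. Light friction (0.05 N m), no spring: it stays where it is left.
- round_timer_knob_grip (a point): Grip point of the round timer's knob: a black upright bar 44 mm long, 14 mm thick, on a disc 48 mm across. On the turning axis, 64 mm above the desk (bar's top 79 mm, disc's top 42 mm). x lies along the bar to its pointer end (nose on the disc, white line) and turns with the knob; z up. Grip across the 14 mm.
- square_timer_knob_tip (a point): Pointer tip of the square timer's knob, 29 mm from its turning axis and 42 mm above the desk; x points from the axis to the tip, z up. That timer has the same knob, dial and height, but a square case of 96 x 96 mm. Not to be turned.
- sample_jar_center (a point): Centre (half-way up) of the loose grey sample jar with a cap, 33 mm across and 43 mm tall, standing upright about 100 mm from the round timer's axis, on the robot's side of it. z is its upright axis.
Not all that is in view belongs to the job. Of the things that look like the part that bears sample_jar_center, take the one that is farthest to the robot's left at the start. What is shaped like the round_timer but orange is not meant.

How it is judged (in metres and radians):
On the way:
1. the round timer's knob is turned past the 30-minute tick (value of joint round_timer_knob above 1.309 rad), for 0.1 s.
At the end, for the whole second after the job is handed in: The round timer's knob rests within 10 degrees of the 20-minute tick (0.698 to 1.048 rad), after having been past the 30-minute tick; the square timer's pointer tip is within 6 mm of where it was; the sample jar stands upright (within 17 degrees) within 20 mm of where it was (value of joint round_timer_knob between 0.698 and 1.048 rad and velocity of joint round_timer_knob between -0.05 and 0.05 rad/s and distance of square_timer_knob_tip from where it was at the start of the episode below 0.006 m and angle between sample_jar_center's own z axis and vertical below 0.3 rad and distance of sample_jar_center from where it was at the start of the episode below 0.02 m); the robot touches nothing.
It fails at once if the square timer's knob is turned (distance of square_timer_knob_tip from where it was at the start of the episode above 0.006 m).
It fails at once if the sample jar is pushed away or tipped (distance of sample_jar_center from where it was at the start of the episode above 0.02 m or angle between sample_jar_center's own z axis and vertical above 0.3 rad).
It also fails if it takes over 35 s, if anything falls off the work surface, if the arm or the gripper's body presses on something with over 40 N, if the wrist force passes 120 N, or if a joint passes its speed limit or range.

### The arm

A 6-joint arm with a two-finger parallel gripper is mounted at the origin on a cart in front of the work surface, level with it; the furniture and walls round the work are solid. World frame = base frame: x ahead of the robot, y to its left, z up, the work surface at z = 0. Lengths are in mm, angles in rad, forces in N, time in s.
With the tool pointing down it reaches from about 275 to 1000 mm from the base axis. Payload 8.4 kg.
Tool frame: the origin (TCP) lies on the centre line of the jaws, within the pads' length; the fingertips stand 14 mm ahead of it and the grasp point (between the pads) lies 5 mm behind it; z points along the fingers, y is the line along which they close (so a half turn about z gives the same grasp; the last joint's range is limited). The gripper opens to 85 mm and grips with 20 to 120 N. Pads are 22 mm wide; open, the fingers measure 114 mm over their backs; the gripper's body (76 mm by 85 mm) begins 54 mm behind the grasp point. The pads swing forward as they close: fully open they stand 13 mm farther back than shut.
Start: joints at [-1.309, 0.353, 1.633, -0, 1.155, -0.002], TCP at [162.968, -603.382, 245.281] pointing down, gripper open.
Joint ranges: [-2.63, 2.63], [-0.92, 2.1], [0.06, 2.66], [-1.3, 4.44], [0, 2.69], [-3.02, 3.02]. Speed limits (rad/s): [2.22, 2.22, 2.79, 3.14, 3.14, 3.14].

### API

Orientations are given as [roll, pitch, yaw] about the fixed x, y, z axes, in that order (R = Rz(yaw) Ry(pitch) Rx(roll)).
In Python, from rig import r gives the robot as it stands.
- The arm moves only by the tool step_arm, never from a script. Its argument "plan" is text: rows parted by semicolons, each of 7 numbers parted by spaces: the turn, a rotation vector about the world's x, y, z in degrees, then the shift along the world's x, y, z in mm, then the closure in counts, from 0 (fully open) to 255 (shut). In form: rx ry rz x y z hand; .... A call has 1 to 8 rows; each row is the pose to reach, as a shift and turn from the pose commanded when the call began; what a row does not reach only later rows make up. A row lasts 1/10 s, in which the tool goes at most 50 mm and 8.59 degrees, less where a joint would pass 70% of its speed; a pose out of reach is approached as far as the arm can. A call with a gripper value outside its range is refused whole. The fingers move at their own pace and stop on an object; "force" is the grip in N (left out, the last holds). Time passes only in rows, so rows that repeat a pose let the fingers close. It gives the time, the measured TCP pose, the force, the opening and the grip force at its end, in the units of the state.
- r.sense(): the state, without advancing time (a new reading comes with each control period).
- r.grab_frame(name): name is "scene" or "top" or "wrist"; returns (picture, depth): 420x560x3 uint8, red, green, blue; 420x560 float32, mm along the optical axis (not along the pixel's ray), 0 where there is no reading.
- r.get_calibration(name): a dict with "K" (3x3 intrinsics, pixels), "world_from_camera" (4x4, takes a point from camera to world coordinates). Camera axes: x right, y down, z forward; pixel columns grow to the right and rows downward; lengths in mm; the calibration is good to about 2 mm. A picture is of the moment at which its call begins: read the wrist's pose just before it. get_calibration takes no time and is no camera call; for the wrist camera it gives the pose at the moment of the call.
- r.sign_off(): hands the job in; it is judged then, once.
The state is a dict: "clock": time; "qpos": joint angles; "qvel": joint speeds; "joint_efforts": joint torques, N m; "eef_pos": TCP position; "tcp_rot": TCP orientation; "contact_force": force on the tool from outside, world axes, zero at the start; "wrist_torque": the same for the moment, N m; "opening": opening from 0.0 (shut) to 1.0 (fully open); "grasp_force": force on a finger pad.
Only numpy, scipy, OpenCV 4.12 (cv2) and the standard library are available. Lean on these libraries where they do the work, as an engineer would, in place of code of your own. Each camera call takes 0.05 s, during which the arm holds its last target. There are 200 camera calls.

## Working session

There is one attempt and no reset: what is moved stays moved. The work goes in short steps, Python scripts to look and compute and a tool call to move; the robot and the scene stay as the last step left them, time stands still between calls to the robot, and variables do not carry over. Pictures are saved under pics/ and viewed, at most 10 in all, crops included, and the job is handed in when it is done.

Besides the shell and the picture viewer there is one more tool, called as name(argument=value, ...) on one line, values as JSON. step_arm: Moves the arm, as the interface text tells. Its arguments: {"type":"object","properties":{"plan":{"type":"string"},"force":{"type":"number"}},"required":["plan"]}

```bash
mkdir -p pics; ls; python3 - <<'E'
from rig import r
import cv2,numpy as np
for n in("top","scene"):
    p,d=r.grab_frame(n);c=r.get_calibration(n)
    np.savez(f"pics/{n}.npz",p=p,d=d,K=c["K"],T=c["world_from_camera"])
    cv2.imwrite(f"pics/{n}.png",p[:,:,::-1]);print(n,np.round(c["K"],1).tolist(),np.round(c["world_from_camera"],3).tolist())
print(r.sense())
E
```

```text
pics
top [[398.3, 0.0, 278.7], [0.0, 398.3, 203.5], [0.0, 0.0, 1.0]] [[-0.024, -0.988, 0.151, 301.1], [-1.0, 0.025, -0.001, -114.47], [-0.002, -0.151, -0.988, 916.144], [0.0, 0.0, 0.0, 1.0]]
scene [[513.0, 0.0, 273.4], [0.0, 513.0, 204.0], [0.0, 0.0, 1.0]] [[0.639, -0.454, 0.621, -186.591], [-0.769, -0.371, 0.521, -673.524], [-0.006, -0.811, -0.586, 661.413], [0.0, 0.0, 0.0, 1.0]]
{'clock': 0.1, 'qpos': array([-1.30943206e+00,  3.53603392e-01,  1.63405486e+00, -1.13963333e-05,
        1.15518871e+00, -2.39590680e-03]), 'qvel': array([ 1.39141332e-03, -1.25859174e-03, -8.26723967e-04,  8.39657136e-04,
        7.62462717e-04, -7.60803154e-05]), 'joint_efforts': array([ 2.19775657e-04, -6.06359768e+01, -3.42819321e+01,  2.34498339e-05,
        3.94774324e-03, -2.30911115e-05]), 'eef_pos': array([ 162.83992361, -602.99461425,  244.62353314]), 'tcp_rot': array([-3.14033832e+00,  7.41516233e-06,  2.63764784e-01]), 'contact_force': array([ 0.57002052,  0.64855225, -0.28359049]), 'wrist_torque': array([ 0.00691846,  0.07637783, -0.02141304]), 'grasp_force': 0.0, 'opening': 1.0039112892861224}
```

View pics/top.png

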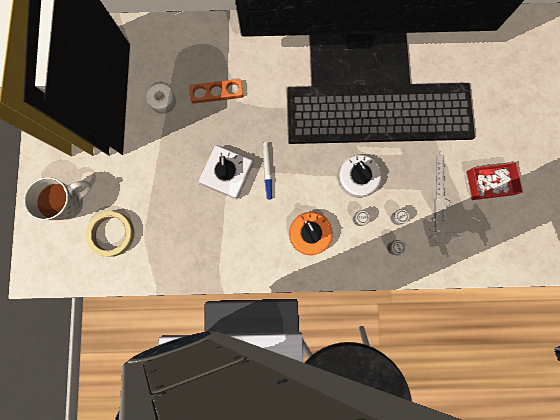

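View pics/scene.png

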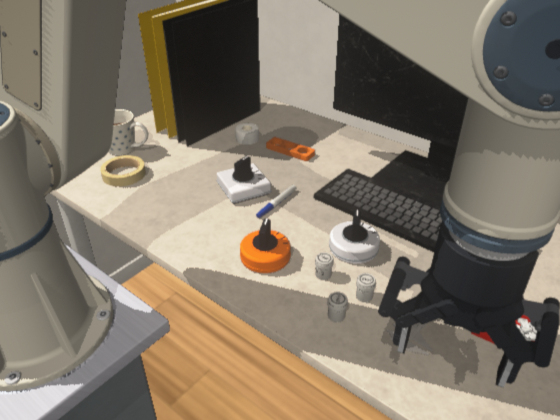

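The top view shows the white round timer at about (361,175) and the orange decoy at (311,232). The square timer is at (226,172). Three jars stand at (362,217), (402,215) and (397,247), and the leftmost is the target. The scene view shows the round timer's knob at about (356,228) and the target jar at (323,265).

```bash
cat > h.py <<'E'
import numpy as np,cv2
def load(n): return np.load(f"pics/{n}.npz")
def ray(c,u,v):
    d=c["T"][:3,:3]@np.linalg.solve(c["K"],[u,v,1.]);return c["T"][:3,3],d
def onplane(c,u,v,z):
    o,d=ray(c,u,v);return o+d*(z-o[2])/d[2]
def cloud(c):
    h,w=c["d"].shape;v,u=np.mgrid[:h,:w];d=c["d"].astype(float)
    P=np.stack([(u-c["K"][0,2])/c["K"][0,0]*d,(v-c["K"][1,2])/c["K"][1,1]*d,d],-1)
    return P@c["T"][:3,:3].T+c["T"][:3,3]
E
python3 - <<'E'
from h import *
for n,b in(("top",(335,150,388,200)),("scene",(322,200,390,265))):
    c=load(n);P=cloud(c);u0,v0,u1,v1=b
    p=c["p"][v0:v1,u0:u1];Q=P[v0:v1,u0:u1];g=cv2.cvtColor(p,cv2.COLOR_RGB2GRAY)
    sat=np.ptp(p.astype(int),axis=2)
    face=(abs(Q[...,2]-34)<5)&(g>120); bar=(Q[...,2]>60)&(g<90)
    disc=(abs(Q[...,2]-42)<5)&(g<70)
    for k,m in(("face",face),("bar",bar),("disc",disc)):
        q=Q[m]
        if len(q)<5: print(n,k,len(q));continue
        (cx,cy),r_=cv2.minEnclosingCircle(q[:,:2].astype(np.float32))
        print(n,k,len(q),"med",np.round(np.median(q,0),1),"circ",round(cx,1),round(cy,1),round(r_,1),"zmax",round(q[:,2].max(),1))
        if k=="bar":print(" rect",cv2.minAreaRect(q[:,:2].astype(np.float32)))
c=load("top");P=cloud(c)
for u,v in((362,217),(402,215),(397,247),(311,231)):
    Q=P[v-14:v+15,u-14:u+15].reshape(-1,3);q=Q[(Q[:,2]>25)]
    print(u,v,np.round(np.median(q,0),1),np.round(cv2.minEnclosingCircle(q[:,:2].astype(np.float32))[0],1),q[:,2].max().round(1))
m=P[...,2]>100
for k in range(0,60,10): print(k,np.round(P[k,380],0),np.round(P[k,300],0))
im=cv2.resize(c["p"][145:235,325:425],None,fx=6,fy=6,interpolation=cv2.INTER_CUBIC)
cv2.imwrite("pics/topcrop.png",im[:,:,::-1])
E
```

```text
top face 902 med [ 493.1 -296.3   33.7] circ 498.7 -301.0 47.5 zmax 38.7
top bar 151 med [ 495.5 -300.8   77.8] circ 409.5 -204.9 141.2 zmax 916.1
 rect ((397.56463623046875, -219.62713623046875), (42.03712844848633, 282.287353515625), 51.001285552978516)
top disc 149 med [ 493.4 -292.3   42.1] circ 499.0 -300.7 23.8 zmax 47.0
scene face 817 med [ 481.5 -309.2   34.2] circ 467.3 -302.8 78.6 zmax 38.7
scene bar 147 med [ 486.2 -307.3   78.2] circ 167.1 -484.3 401.1 zmax 661.4
 rect ((167.52761840820312, -485.07012939453125), (802.1614990234375, 14.07598876953125), 29.026229858398438)
scene disc 213 med [ 492.6 -307.6   42.5] circ 497.5 -303.0 22.6 zmax 46.7
362 217 [ 398.6 -297.5   42.2] [ 354.  -213.4] 916.1
402 215 [ 400.3 -383.7   42. ] [ 352.8 -257.5] 916.1
397 247 [ 332.4 -370.4   42. ] [ 316.7 -251.9] 916.1
311 231 [ 371.4 -183.7   36. ] [ 352.4 -165.2] 916.1
0 [ 793. -317.  227.] [ 793. -165.  232.]
10 [ 794. -325.  195.] [ 793. -166.  202.]
20 [ 794. -333.  161.] [ 793. -168.  170.]
30 [ 794. -342.  126.] [ 792. -170.  135.]
40 [ 839. -374.   11.] [ 849. -178.    2.]
50 [ 813. -372.   10.] [ 823. -177.    1.]
```

View pics/topcrop.png

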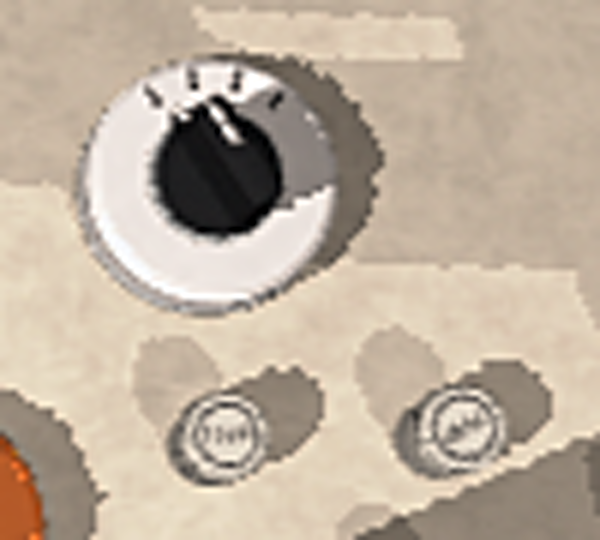

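The crop shows the white case with ticks at crop (152,97), (193,80), (237,80) and (278,98). The nose and white line run from (215,103) to (238,140), so the pointer is near the 0 tick. The target jar's cap is at (225,435). Next I'll compute the bar and tick angles.

```bash
python3 - <<'E'
from h import *
c=load("top");f=lambda u,v,z:onplane(c,325+(u+.5)/6-.5,145+(v+.5)/6-.5,z)
C=np.array([498.5,-301.8])
for u,v in((152,97),(193,80),(237,80),(278,98)):
    p=f(u,v,34)[:2]-C;print("tick",p.round(1),np.degrees(np.arctan2(p[1],p[0])).round(1))
a=f(215,103,42)[:2];b=f(238,140,42)[:2];print("nose",a-C,np.degrees(np.arctan2(*(a-C)[::-1])),"line",np.degrees(np.arctan2(*(a-b)[::-1])))
for n,b in(("top",(335,150,388,200)),("scene",(322,200,390,265))):
    c=load(n);P=cloud(c);u0,v0,u1,v1=b
    Q=P[v0:v1,u0:u1].reshape(-1,3);q=Q[(Q[:,2]>74)&(Q[:,2]<84)]
    print(n,len(q),cv2.minAreaRect(q[:,:2].astype(np.float32)),q[:,2].mean())
E
```

```text
tick [32.3 21.8] 34.0
tick [38.5  5.9] 8.7
tick [ 38.1 -10.8] -15.9
tick [ 30.7 -26. ] -40.3
nose [27.27379485 -0.26870305] -0.5644631769630526 line 28.411794182646737
top 129 ((498.8357238769531, -301.22265625), (42.864139556884766, 14.063178062438965), 28.685077667236328) 78.4849039700893
scene 119 ((498.91192626953125, -301.1570739746094), (47.624961853027344, 13.167913436889648), 32.199771881103516) 78.87774733021944
```

step_arm(plan="0 0 0 42 38 0 0;0 0 4 84 76 0 0;0 0 8 126 114 0 0;0 0 12 168 151 0 0;0 0 17 210 189 0 0;0 0 17 252 227 0 0;0 0 17 294 265 0 0;0 0 17 315 290 0 0")

```text
clock: 0.9
eef_pos: [459.4, -331.9, 245.1]
tcp_rot: [3.142, 0.0, 0.56]
contact_force: [0.9, -1.0, 0.4]
opening: 0.998
grasp_force: 0.0
```

The bar is at (498.9,-301.2), top 78.5, at 28.5° yaw. The case centre agrees. The 0 tick is at 34° and the 20 tick at -16°. I'll move on over it and take a close look.

step_arm(plan="0 0 -2 20 11 -20 0;0 0 -2 20 11 -40 0;0 0 -2 20 11 -40 0;0 0 -2 20 11 -40 0")

```text
clock: 1.3
eef_pos: [477.7, -322.4, 205.1]
tcp_rot: [-3.14, 0.001, 0.526]
contact_force: [-0.5, -1.0, 0.8]
opening: 1.002
grasp_force: 0.0
```

```bash
python3 - <<'E'
from rig import r
import cv2,numpy as np
from h import *
s=r.sense();print(s["eef_pos"],s["tcp_rot"],s["clock"])
c=r.get_calibration("wrist");p,d=r.grab_frame("wrist")
np.savez("pics/wrist.npz",p=p,d=d,K=c["K"],T=c["world_from_camera"]);cv2.imwrite("pics/wrist.png",p[:,:,::-1])
c=load("wrist");P=cloud(c);Q=P.reshape(-1,3)
near=np.hypot(Q[:,0]-499,Q[:,1]+301)<50
q=Q[near&(Q[:,2]>73)&(Q[:,2]<85)&(d.ravel()>0)];print(len(q),cv2.minAreaRect(q[:,:2].astype(np.float32)) if len(q) else 0,np.median(q[:,2]))
E
```

```text
[ 477.6716988  -322.44280005  205.1269278 ] [-3.14037309e+00  6.79410390e-04  5.25647348e-01] 1.3
1067 ((501.3228759765625, -301.71734619140625), (43.43486785888672, 13.925458908081055), 30.137344360351562) 78.9801719752127
```

View pics/wrist.png

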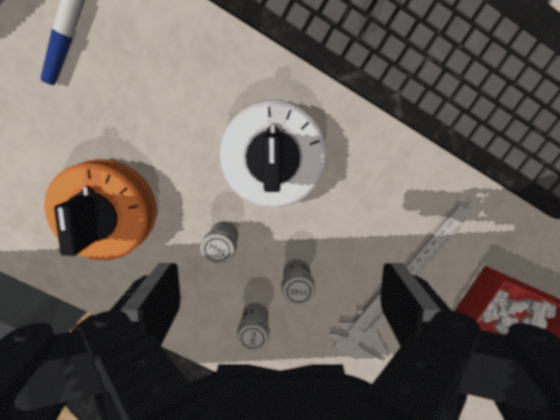

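The wrist view shows the round timer at (273,155), with its white pointer at (272,130) near the 0 tick at (270,112). The target jar is at (218,243). The bar is at (500,-301.5), yaw 29–30°, so I'll descend and grip it.

step_arm(plan="0 0 0 22 21 0 0;0 0 0 22 21 -40 0;0 0 0 22 21 -80 0;0 0 0 22 21 -110 0;0 0 0 22 21 -130 0;0 0 0 22 21 -143 0;0 0 0 22 21 -143 0;0 0 0 22 21 -143 0", force=20)

```text
clock: 2.15
eef_pos: [500.6, -302.2, 63.4]
tcp_rot: [3.14, -0.001, 0.525]
contact_force: [-0.1, -0.1, 0.2]
opening: 0.999
grasp_force: 0.0
```

step_arm(plan="0 0 0 0 0 0 120;0 0 0 0 0 0 160;0 0 0 0 0 0 190;0 0 0 0 0 0 215;0 0 0 0 0 0 255;0 0 0 0 0 0 255;0 0 0 0 0 0 255;0 0 0 0 0 0 255", force=20)

```text
clock: 2.95
eef_pos: [500.3, -301.6, 62.6]
tcp_rot: [3.141, -0.0, 0.526]
contact_force: [-0.9, -0.6, 5.9]
opening: 0.162
grasp_force: 24.5
```

step_arm(plan="0 0 -8 0 0 0 255;0 0 -16 0 0 0 255;0 0 -24 0 0 0 255;0 0 -32 0 0 0 255;0 0 -40 0 0 0 255;0 0 -48 0 0 0 255;0 0 -56 0 0 0 255;0 0 -56 0 0 0 255")

```text
clock: 3.75
eef_pos: [500.2, -301.6, 62.5]
tcp_rot: [-3.142, -0.0, -0.457]
contact_force: [-0.7, 0.6, 5.7]
opening: 0.158
grasp_force: 24.6
```

step_arm(plan="0 0 -8 0 0 0 255;0 0 -16 0 0 0 255;0 0 -22 0 0 0 255;0 0 -26 0 0 0 255;0 0 -26 0 0 0 255;0 0 -26 0 0 0 255;0 0 -26 0 0 0 255")

```text
clock: 4.45
eef_pos: [500.3, -301.5, 62.5]
tcp_rot: [-3.141, -0.0, -0.906]
contact_force: [-0.7, 1.0, 4.6]
opening: 0.163
grasp_force: 24.6
```

step_arm(plan="0 0 8 0 0 0 255;0 0 16 0 0 0 255;0 0 24 0 0 0 255;0 0 32 0 0 0 255;0 0 36 0 0 0 255;0 0 36 0 0 0 255;0 0 36 0 0 0 255;0 0 36 0 0 0 255")

```text
clock: 5.25
eef_pos: [500.2, -301.6, 62.5]
tcp_rot: [3.142, -0.0, -0.277]
contact_force: [-0.6, 1.5, 6.3]
opening: 0.159
grasp_force: 24.6
```

step_arm(plan="0 0 0 0 0 0 180;0 0 0 0 0 0 90;0 0 0 0 0 0 0;0 0 0 0 0 0 0;0 0 0 0 0 0 0;0 0 0 0 0 0 0;0 0 0 0 0 30 0;0 0 0 0 0 70 0")

```text
clock: 6.05
eef_pos: [498.7, -300.6, 131.2]
tcp_rot: [-3.14, 0.004, -0.277]
contact_force: [1.5, 0.2, -0.4]
opening: 0.998
grasp_force: 0.0
```

step_arm(plan="0 0 0 -8 0 40 0;0 0 0 -20 -10 75 0;0 0 0 -20 -10 75 0;0 0 0 -20 -10 75 0;0 0 0 -20 -10 75 0")

```text
clock: 6.55
eef_pos: [479.6, -311.0, 206.2]
tcp_rot: [-3.141, 0.002, -0.277]
contact_force: [0.1, -0.3, -0.7]
opening: 0.999
grasp_force: 0.0
```

```bash
python3 - <<'E'
from rig import r
import cv2,numpy as np
from h import *
s=r.sense();print(s["eef_pos"],s["tcp_rot"],s["clock"])
c=r.get_calibration("wrist");p,d=r.grab_frame("wrist")
np.savez("pics/wrist2.npz",p=p,d=d,K=c["K"],T=c["world_from_camera"]);cv2.imwrite("pics/wrist2.png",p[:,:,::-1])
c=load("wrist2");Q=cloud(c).reshape(-1,3)
q=Q[(np.hypot(Q[:,0]-499,Q[:,1]+301)<50)&(Q[:,2]>73)&(Q[:,2]<85)&(d.ravel()>0)];print(len(q),cv2.minAreaRect(q[:,:2].astype(np.float32)) if len(q) else 0)
E
```

```text
[ 479.60478583 -311.01424452  206.19126379] [-3.14100571e+00  1.56641659e-03 -2.77314952e-01] 6.55
989 ((501.22674560546875, -301.68597412109375), (13.75199031829834, 43.50868606567383), 73.78681945800781)
```

View pics/wrist2.png

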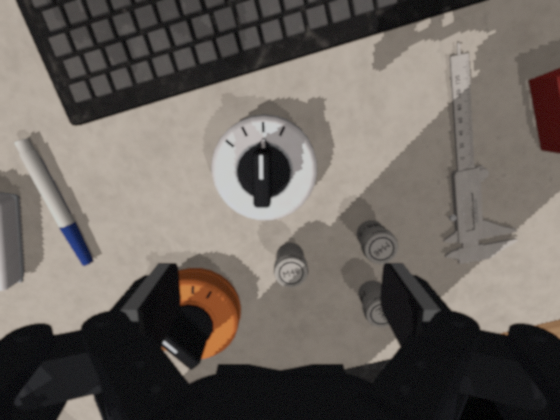

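The view shows the nose at (263,145) lined up with the third (20-minute) tick at (263,127). The bar is at -16.2° and the tick at -16°. The jar at (291,270) stands upright and the gripper is clear.

```bash
python3 -c "
from rig import r
print(r.sign_off())"
```

```text
the job is handed in; nothing more can be done
None
```

I turned the round timer's knob to about 86° (the 30-minute tick is 75°), then back to the 20-minute tick within about 1° by the last camera view, released it, and handed the job in at about 6.6 s; the sample jar was still upright, the square timer was never approached, and sign-off returned no verdict.

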